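# Open the paddle-latched equipment case and stow the battery pack

### The job

Open the orange-lidded equipment case gently, without forcing it: pull up the red lip of the recessed paddle in its lid to trip the latch, raise the lid and swing it fully open so that it stays up by itself. Then set the blue battery pack down (do not drop it) terminals up, centred on the green pad inside the case and lengthways like the pad. Leave the yellow meter in the other bay and the things about the bench undisturbed.

Things in the scene. Friction and masses are not known exactly. Their poses are not given: they have to be found in the camera images.
- case: Equipment case fixed to the bench: grey tray 240 (x) x 300 (y) x 80 mm with an orange hollow lid 50 mm deep (top 130 mm up), shut at the start. Origin: centre of the underside; x from front to hinge side, y along the hinge, z up. Walls 6 mm, floor 5 mm. A divider 50 mm high at y = 0 makes two bays 141 mm wide; on it, x 2 to 58, a steel striker 76 mm high. Front faces the robot within 0.25 rad.
- lid_hinge (a point): Middle of the lid's hinge axis, at the far top edge of the tray: case frame (120, 0, 80) mm. Its y axis is the hinge axis. Fixed.
- lid_front (a point): Middle of the lower front edge of the lid, 240 mm from the hinge axis; it moves with the lid. x of its frame points to the hinge along the lid, z to the lid's outer side. The lid is a hollow shell, open below, walls 6 mm.
- paddle_lip (a point): Middle of the free edge of the paddle's red lip, 88 mm wide in y, 6 mm thick; moves with paddle and lid. Shut, it is at case (-41, 0, 140) mm, 10 mm above the lid's top. From its hinge the paddle runs 29 mm level to the front, then the lip 28 mm more, turned up 30 degrees, overhanging the well: a finger slanting forward and down (25 to 40 degrees off vertical) goes under the lip and lifts it.
- paddle_hinge (a point): Middle of the paddle's own hinge axis, parallel to the case's y, at the paddle's far edge: case (12, 0, 126) mm while the lid is shut; moves with the lid.
- well (a point): Centre of the open part of the black well in the lid, at the level of the lid's top: case (-73, 0, 130) mm while shut; moves with the lid. The well is open from above from case x = -105 mm to the lip (64 mm), 116 mm wide in y, its floor 44 mm below the lid's top, and goes on under the paddle to case x = 20.
- lid (a joint): Lid angle, rad: 0 shut, 1.45 at its hard end stop; beyond 1.3 it counts as fully open, there is no need to press it on the stop. The front rises. The hinge is stiff, so the lid stays where it is left; about 8 to 10 N upwards at the paddle lip raises it. While latched it has only about 0.02 rad of play.
- paddle (a joint): Paddle angle relative to the lid, rad: 0 at rest, 0.6 against its stop; the lip rises. A spring returns it (about 3 N at the lip at rest, 9 N at the stop). The latch lets go at about 0.34 rad; once the lid has risen some 0.15 rad the paddle may be let go without latching again.
- pad_top (a point): Centre of the top face of the green pad, 160 (x) x 100 (y) x 3 mm, fixed on the floor of one bay (left or right by chance), its top 8 mm above the bench; x and y axes as the case's. Hidden under the lid until that is open.
- meter: Loose yellow meter, 110 x 66 x 45 mm, 0.45 kg, lying in the other bay; origin at the centre of its underside. Leave alone.
- pack_center (a point): Centre (half-way up) of the blue battery pack with a white band, 120 (x, long) x 46 (y) x 70 mm (z up), 0.35 to 0.65 kg, standing on the bench, two brass terminals on top.
- screwdriver: Loose red screwdriver lying on the bench (bystander).
- can: Loose spray can, 52 mm across, 150 mm high (bystander).
- jar: Loose jar, 70 mm across, 85 mm high (bystander).
- cup: Loose grey cup, 76 mm across, 90 mm high (bystander).
- toolwallet: Loose blue tool wallet, 100 x 150 x 30 mm (bystander).
Not all that is in view belongs to the job. Leave any pink look-alike of the part that bears pack_center alone.

How it is judged:
By the outcome, as a careful person would: the job done as asked, in the order asked, and still so for the second after the job is handed in, with the robot touching nothing.
It also fails if it takes over 72 s, if anything falls off the work surface, if the arm or the gripper's body presses on something with over 40 N, if the wrist force passes 120 N, or if a joint passes its speed limit or range.

### The arm

A 6-joint arm with a two-finger parallel gripper is mounted at the origin on the work surface. World frame = base frame: x ahead of the robot, y to its left, z up, the work surface at z = 0. Lengths are in mm, angles in rad, forces in N, time in s.
With the tool pointing down it reaches from about 350 to 850 mm from the base axis. Payload 8.1 kg.
Tool frame: the origin (TCP) lies between the finger pads; the fingertips stand 19 mm ahead of it and the grasp point (between the pads) is the TCP; z points along the fingers, y is the line along which they close (so a half turn about z gives the same grasp; the last joint's range is limited). The gripper opens to 93 mm and grips with 3 to 60 N. Pads are 15 mm wide; open, the fingers measure 128 mm over their backs; the gripper's body (75 mm by 188 mm) begins 65 mm behind the grasp point.
Start: joints at [1.069, 0.13, 1.488, -0, 1.523, -0.085], TCP at [242.881, 548.647, 207.235] pointing down, gripper open.
Joint ranges: [-2.96, 2.96], [-0.89, 2.26], [0.02, 2.5], [-1.34, 4.48], [0, 2.73], [-2.66, 2.66]. Speed limits (rad/s): [2.39, 2.39, 2.79, 3.14, 3.14, 3.14].

### API

Orientations are given as a rotation vector (axis times angle).
In Python, from plant import env gives the robot as it stands. The module is installed in compiled form; this text tells all that it offers.
- The arm moves only by the tool carry_out, never from a script. Its argument "motion" is a list that holds one entry, the list of rows, each a list of 7 numbers: the turn, a rotation vector about the tool's x, y, z in units of 8 degrees (1.0 is 8 degrees), then the shift along the tool's x, y, z in units of 0.025 m (1.0 is 0.025 m), then the opening, from 0 (shut) to 1 (fully open). A call has 1 to 5 rows; each row shifts and turns the commanded pose from where the row before left it, along the tool's axes as they then stand; what a row does not reach is not made up. A row lasts 1/10 s, in which the tool goes at most 50 mm and 8.59 degrees, less where a joint would pass 70% of its speed; a pose out of reach is approached as far as the arm can. A call with a number of a shift or a turn outside -1 to 1 is refused whole. A call with a gripper value outside its range is refused whole. The fingers move at their own pace and stop on an object; "newtons" is the grip in N (left out, the last holds). Time passes only in rows, so rows that do not move let the fingers close. It gives the time, the measured TCP pose, the force, the opening and the grip force at its end, in the units of the state.
- env.get_state(): the state, without advancing time (a new reading comes with each control period).
- env.camera(name): name is "side" or "top"; returns the picture (400x640x3 uint8, red, green, blue); there is no depth.
- env.camera_model(name): a dict with "vfov" (degrees; the focal length in pixels is half the picture's height over the tangent of half this angle, whatever the lens; pixels are square), "cx", "cy" (the principal point, pixels), "origin" and "rotation" of the camera in the world. Camera axes: x right, y down, z forward; pixel columns grow to the right and rows downward; lengths in mm; the calibration is good to about 2 mm. A picture is of the moment at which its call begins. camera_model takes no time and is no camera call.
- env.finish_job(): hands the job in; it is judged then, once.
The state is a dict: "clock": time; "qpos": joint angles; "qvel": joint speeds; "joint_efforts": joint torques, N m; "position": TCP position; "eef_rot": TCP orientation; "wrist_force": force on the tool from outside, world axes, zero at the start; "moment": the same for the moment, N m; "grip_width": opening from 0.0 (shut) to 1.0 (fully open); "gripper_force": force on a finger pad.
Only numpy, scipy, OpenCV 4.12 (cv2) and the standard library are available. Lean on these libraries where they do the work, as an engineer would, in place of code of your own. Each camera call takes 0.05 s, during which the arm holds its last target. There are 200 camera calls.

## Working session

There is one attempt and no reset: what is moved stays moved. The work goes in short steps, Python scripts to look and compute and a tool call to move; the robot and the scene stay as the last step left them, time stands still between calls to the robot, and variables do not carry over. Pictures are saved under pics/ and viewed, at most 10 in all, crops included, and the job is handed in when it is done.

Besides the shell and the picture viewer there is one more tool, called after "Request:" by a JSON object that holds its "name" and its "arguments". carry_out: Moves the arm, as the interface text tells. Shifts and turns lie within -1 to 1; 1 stands for 0.025 m of shift or 8 degrees of turn. Its arguments: {"type":"object","properties":{"motion":{"type":"array","items":{"type":"array","items":{"type":"array","items":{"type":"number","minimum":-1,"maximum":1}}}},"newtons":{"type":"number"}},"required":["motion"]}

```bash
mkdir -p pics; ls
python3 - <<'E'
from plant import env
import cv2,numpy as np
ims=[]
for n in("side","top"):
    im=env.camera(n); cv2.imwrite(f"pics/{n}0.png",im[:,:,::-1])
    m=env.camera_model(n); print(n,{k:np.round(v,4).tolist() for k,v in m.items() if not isinstance(v,str)}, [ (k,v) for k,v in m.items() if isinstance(v,str)])
s=env.get_state(); print(s)
E
```

```text
pics
side {'vfov': 49.6171, 'cx': 319.25, 'cy': 197.1666, 'origin': [16.9584, -649.8028, 1014.1484], 'rotation': [-2.3017, 0.792, -0.3107]} []
top {'vfov': 56.6316, 'cx': 322.9017, 'cy': 193.2182, 'origin': [416.6447, -5.4597, 1250.379], 'rotation': [-2.195, 2.2099, -0.1014]} []
{'clock': 0.1, 'qpos': array([ 1.06861419e+00,  1.31106293e-01,  1.48913088e+00,  2.57695657e-05,
        1.52299581e+00, -8.53905176e-02]), 'qvel': array([ 0.00051393,  0.00016316, -0.00196687, -0.00166478,  0.00084103,
       -0.00120416]), 'joint_efforts': array([ 2.36536805e-03, -5.61339712e+01, -4.93100488e+01,  7.72620225e-02,
        2.89202482e-02,  4.30358716e-05]), 'position': array([242.61401243, 548.19844662, 206.3017138 ]), 'eef_rot': array([-6.49864613e-01, -3.07313119e+00,  2.45412136e-03]), 'wrist_force': array([-0.00331019,  0.1658467 ,  0.53960073]), 'moment': array([-0.03449958, -0.00922535, -0.00048705]), 'gripper_force': 0.0, 'grip_width': 1.000248908628083}
```

View pics/side0.png

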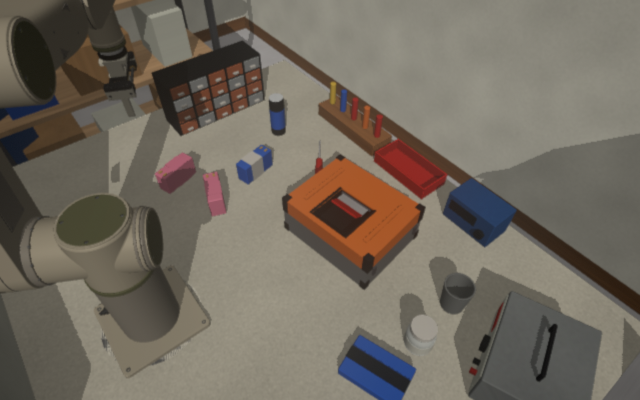

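View pics/top0.png

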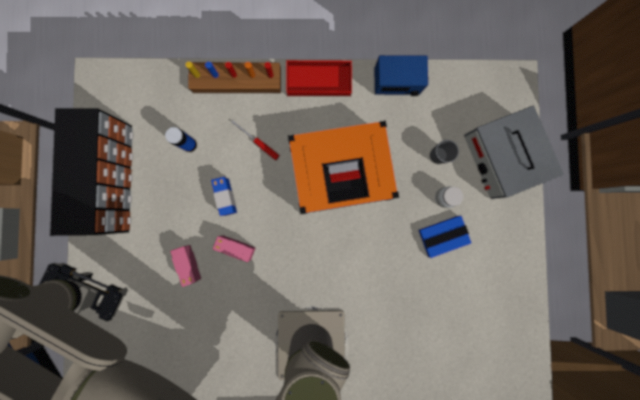

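The side view shows the shut case (well at about 345,212) and the blue pack (255,163). In the top view the case centre is at about (343,167), the lip at (345,172) and the pack at (223,197). The pink look-alikes and the bystanders are clear of these. Next I'll measure.

```bash
cat > h.py <<'E'
import numpy as np,cv2
from scipy.spatial.transform import Rotation as R
from plant import env
def ray(n,uv):
    m=env.camera_model(n); f=200/np.tan(np.radians(m["vfov"])/2)
    uv=np.atleast_2d(uv).astype(float)
    d=np.c_[(uv[:,0]-m["cx"])/f,(uv[:,1]-m["cy"])/f,np.ones(len(uv))]
    r=np.array(m["rotation"]); r=R.from_rotvec(r) if r.ndim==1 else R.from_matrix(r)
    return np.array(m["origin"]),r.apply(d)
def cast(n,uv,z):
    o,d=ray(n,uv); return o+d*((z-o[2])/d[:,2])[:,None]
def proj(n,P):
    m=env.camera_model(n); f=200/np.tan(np.radians(m["vfov"])/2)
    r=R.from_rotvec(m["rotation"])
    c=r.inv().apply(np.atleast_2d(P)-m["origin"])
    return c[:,:2]/c[:,2:]*f+[m["cx"],m["cy"]]
def meet(u1,u2):
    a,d=ray("top",u1);b,e=ray("side",u2);d=d[0];e=e[0]
    s=np.linalg.lstsq(np.c_[d,-e],b-a,rcond=None)[0]
    p,q=a+s[0]*d,b+s[1]*e
    return (p+q)/2,np.linalg.norm(p-q)
def mask(im,h0,h1,s0=120,v0=50,box=None):
    h=cv2.cvtColor(im,cv2.COLOR_RGB2HSV)
    k=cv2.inRange(h,(h0,s0,v0),(h1,255,255))
    if box: z=np.zeros_like(k);x0,y0,x1,y1=box;z[y0:y1,x0:x1]=k[y0:y1,x0:x1];k=z
    return k
def big(k):
    c=max(cv2.findContours(k,cv2.RETR_EXTERNAL,cv2.CHAIN_APPROX_NONE)[0],key=cv2.contourArea); return c
E
python3 - <<'E'
from h import *
t=cv2.imread("pics/top0.png")[:,:,::-1];s=cv2.imread("pics/side0.png")[:,:,::-1]
c=big(mask(t,5,18,150,120,(270,100,420,230)));r=cv2.minAreaRect(c);b=cv2.boxPoints(r)
P=cast("top",b,130);print("lid box",b.round(1).tolist(),P.round(0).tolist(),np.linalg.norm(np.diff(P,axis=0),axis=1),P.mean(0))
rt=mask(t,0,4,150,70,(320,155,370,205))|mask(t,172,180,150,70,(320,155,370,205))
rs=mask(s,0,4,150,70,(310,180,390,240))|mask(s,172,180,150,70,(310,180,390,240))
for n,k in(("top",rt),("side",rs)):
    q=big(k);rr=cv2.minAreaRect(q);B=cv2.boxPoints(rr);print(n,"lip",rr,cast(n,B,138).round(0).tolist())
ct=cv2.minAreaRect(big(rt))[0];cs=cv2.minAreaRect(big(rs))[0];print("lip meet",meet(ct,cs))
# pack
for n,im,bx in(("top",t,(195,165,250,225)),("side",s,(230,140,280,190))):
    h=cv2.cvtColor(im,cv2.COLOR_RGB2HSV)
    k=mask(im,100,125,120,50,bx); 
    cv2.imwrite(f"pics/c_{n}.png",cv2.resize(im[bx[1]:bx[3],bx[0]:bx[2],::-1],None,fx=7,fy=7,interpolation=cv2.INTER_CUBIC))
    pts=cv2.findNonZero(k);print(n,cv2.minAreaRect(pts),cv2.boxPoints(cv2.minAreaRect(pts)).round(1).tolist())
a=cv2.imread("pics/c_top.png");b=cv2.imread("pics/c_side.png");b=cv2.resize(b,(b.shape[1],a.shape[0]));l=cv2.resize(t[150:210,310:380,::-1],(420,a.shape[0]))
o=np.hstack([a,b]);o=cv2.resize(o,(o.shape[1]*3//4,o.shape[0]*3//4));print(o.shape);cv2.imwrite("pics/c.png",o)
E
```

```text
lid box [[288.0, 135.60000610351562], [384.8999938964844, 120.30000305175781], [397.1000061035156, 197.39999389648438], [300.20001220703125, 212.6999969482422]] [[665.0, 68.0, 130.0], [712.0, -230.0, 130.0], [474.0, -263.0, 130.0], [430.0, 31.0, 130.0]] [301.47550912 240.24896923 297.71860322] [570.26275675 -98.49066114 130.        ]
top lip ((344.96527099609375, 176.27456665039062), (8.287117004394531, 30.107324600219727), 81.25383758544922) [[544.0, -57.0, 138.0], [558.0, -147.0, 138.0], [533.0, -151.0, 138.0], [519.0, -61.0, 138.0]]
side lip ((345.3941955566406, 208.1551513671875), (32.97397994995117, 6.196704864501953), 34.2868766784668) [[519.0, -64.0, 138.0], [539.0, -56.0, 138.0], [553.0, -150.0, 138.0], [535.0, -158.0, 138.0]]
lip meet (array([ 539.30602831, -104.6674171 ,  133.11089736]), np.float64(0.5045575828209705))
top ((223.2941436767578, 195.67648315429688), (37.350486755371094, 16.73495864868164), 75.96376037597656) [[210.60000610351562, 179.60000610351562], [226.89999389648438, 175.5], [235.89999389648438, 211.8000030517578], [219.6999969482422, 215.8000030517578]]
side ((253.7090606689453, 163.06077575683594), (21.61880874633789, 40.21822738647461), 49.89909744262695) [[231.39999389648438, 167.6999969482422], [262.1000061035156, 141.8000030517578], [276.1000061035156, 158.39999389648438], [245.3000030517578, 184.3000030517578]]
(315, 551, 3)
```

View pics/c.png

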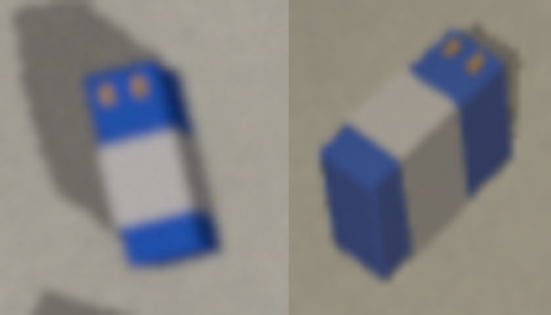

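The crop shows the pack's top face, with corners in top-view pixels at about (211,180), (226,178), (220,215) and (234,212), and its terminals at the far end. The lid measures 300 x 240, as stated, and the lip fits. I'll compute the pack pose and plan the first move.

```bash
cat >> h.py <<'E'
C0=np.array([570.3,-98.5,0]);YAW=np.radians(8.6)
RC=R.from_euler('z',YAW)
def w(p): return C0+RC.apply(np.array(p,float))
def c(p): return RC.inv().apply(np.array(p,float)-C0)
# tool orientation: y along given yaw's y, x = -(yaw x), tilt t deg toward +x
def ori(t,yaw=YAW,flip=0): return R.from_euler('z',yaw+(0 if flip else np.pi))*R.from_euler('x',np.pi)*R.from_euler('y',0) * R.from_euler('y',(t if flip else -t),degrees=True)
def rows(tgt,Rt,n=None,st=None):
    "equal rows to world TCP tgt, orientation Rt: total turn (deg, tool), total shift in start tool axes / final tool axes"
    s=st or env.get_state(); p=np.array(s["position"]); Q=R.from_rotvec(s["eef_rot"])
    rv=(Q.inv()*Rt).as_rotvec(degrees=True); d=tgt-p
    print("turn units",(rv/8).round(2),"shift units: start axes",(Q.inv().apply(d)/25).round(2),"final axes",(Rt.inv().apply(d)/25).round(2))
def tip2tcp(tip,Rt): return np.array(tip)-19*Rt.as_matrix()[:,2]
def st():
    s=env.get_state(); Q=R.from_rotvec(s["eef_rot"]); tip=s["position"]+19*Q.as_matrix()[:,2]
    print("t %.2f tcp"%s["clock"],s["position"].round(1),"tip case",c(tip).round(1),"zdir case",RC.inv().apply(Q.as_matrix()[:,2]).round(2),"F",s["wrist_force"].round(1),"q",s["qpos"].round(2),"grip",round(s["grip_width"],2),round(s["gripper_force"],1))
E
python3 - <<'E'
from h import *
T=np.array([[85,78],[162,66],[130,265],[205,249]])/5.25+[195,165]
S=np.array([[322,150],[372,190],[455,30],[505,65]]);S=np.c_[(S[:,0]-289)/5.25+230,S[:,1]/6.3+140]
print(meet(T.mean(0),S.mean(0)))
P=cast("top",T,70);Q=cast("side",S,70)
print(P.round(0).tolist(),Q.round(0).tolist(),P.mean(0),Q.mean(0))
print([np.degrees(np.arctan2(*(a[i]-a[j])[[1,0]])) for a,(i,j) in((P,(0,2)),(P,(1,3)),(Q,(2,0)),(Q,(3,1)))])
Rt=ori(35);print(Rt.as_matrix().round(2))
tip=w([-73,0,190]);rows(tip2tcp(tip,Rt),Rt)
print(w([-38,0,102]),st())
E
```

```text
(array([484.49864477, 278.08278192,  68.61444083]), np.float64(0.8710754196745433))
[[537.0, 315.0, 70.0], [544.0, 269.0, 70.0], [424.0, 287.0, 70.0], [433.0, 242.0, 70.0]] [[425.0, 284.0, 70.0], [433.0, 242.0, 70.0], [537.0, 312.0, 70.0], [547.0, 270.0, 70.0]] [484.20158649 277.99818308  70.        ] [485.39245676 276.91890948  70.        ]
[np.float64(13.972002917408405), np.float64(13.545239896563862), np.float64(13.643375442846558), np.float64(13.972931733592521)]
[[-0.81 -0.15  0.57]
 [-0.12  0.99  0.09]
 [-0.57  0.   -0.82]]
turn units [-1.25 -4.26 -3.93] shift units: start axes [-19.63 -20.15   0.06] final axes [ -4.68 -27.54   3.31]
t 0.10 tcp [242.6 548.2 206.3] tip case [-227.3  688.4  187.3] zdir case [-0. -0. -1.] F [-0.   0.2  0.5] q [ 1.07  0.13  1.49  0.    1.52 -0.09] grip 1.0 0.0
[ 532.72725752 -104.18234305  102.        ] None
```

Request:
{"name": "carry_out", "arguments": {"motion": [[[0, 0, 0, -0.98, -1, -0.1, 0], [0, 0, 0, -0.98, -1, -0.1, 0], [0, 0, 0, -0.98, -1, -0.1, 0], [0, 0, 0, -0.98, -1, -0.1, 0], [0, 0, 0, -0.98, -1, -0.1, 0]]], "newtons": 20}}

```text
clock: 0.6
position: [304.3, 383.3, 219.3]
eef_rot: [-0.649, -3.073, 0.001]
wrist_force: [0.3, -0.0, 1.3]
grip_width: 0.613
gripper_force: 0.0
```

Request:
{"name": "carry_out", "arguments": {"motion": [[[0, 0, 0, -0.98, -1, 0, 0], [0, 0, 0, -0.98, -1, 0, 0], [0, 0, 0, -0.98, -1, 0, 0], [0, 0, 0, -0.98, -1, 0, 0], [0, 0, 0, -0.98, -1, 0, 0]]]}}

```text
clock: 1.1
position: [365.7, 219.4, 219.4]
eef_rot: [-0.65, -3.073, 0.0]
wrist_force: [1.1, -0.1, -0.3]
grip_width: 0.186
gripper_force: 0.0
```

Request:
{"name": "carry_out", "arguments": {"motion": [[[0, 0, 0, -0.98, -1, 0, 0], [0, 0, 0, -0.98, -1, 0, 0], [0, 0, 0, -0.98, -1, 0, 0], [0, 0, 0, -0.98, -1, 0, 0], [0, 0, 0, -0.98, -1, 0, 0]]]}}

```text
clock: 1.6
position: [427.1, 55.6, 219.5]
eef_rot: [-0.65, -3.073, -0.0]
wrist_force: [0.2, 1.0, -0.3]
grip_width: 0.006
gripper_force: 0.0
```

Request:
{"name": "carry_out", "arguments": {"motion": [[[0, 0, 0, -0.98, -1, 0, 0], [0, 0, 0, -0.98, -1, 0, 0], [0, 0, 0, -0.98, -1, 0, 0], [0, 0, 0, -0.98, -1, 0, 0], [0, 0, 0, -0.98, -1, 0, 0]]]}}

```text
clock: 2.1
position: [488.6, -108.3, 219.3]
eef_rot: [-0.65, -3.073, -0.0]
wrist_force: [0.8, -0.1, -0.1]
grip_width: 0.001
gripper_force: 0.0
```

Request:
{"name": "carry_out", "arguments": {"motion": [[[-0.21, -0.71, -0.66, 0, 0, 0, 0], [-0.21, -0.71, -0.66, 0, 0, 0, 0], [-0.21, -0.71, -0.66, 0, 0, 0, 0], [-0.21, -0.71, -0.66, 0, 0, 0, 0], [-0.21, -0.71, -0.66, 0, 0, 0, 0]]]}}

```text
clock: 2.6
position: [488.7, -106.6, 219.8]
eef_rot: [-0.078, 2.625, 0.053]
wrist_force: [0.8, -0.0, -0.1]
grip_width: 0.007
gripper_force: 0.0
```

Run:
```python
from h import *
st();Rt=ori(35)
rows(tip2tcp(w([-98,0,188]),Rt),Rt);rows(tip2tcp(w([-38,0,102]),Rt),Rt)
```

```text
t 2.60 tcp [ 488.7 -106.6  219.8] tip case [-72.5   3.8 203.3] zdir case [ 0.49 -0.02 -0.87] F [ 0.8 -0.  -0.1] q [-0.56 -0.69  2.23  0.33  1.2  -2.25] grip 0.01 0.0
turn units [-0.18 -0.67 -0.6 ] shift units: start axes [ 1.24 -0.27  0.04] final axes [ 1.26 -0.17 -0.09]
turn units [-0.18 -0.67 -0.6 ] shift units: start axes [ 0.86 -0.15  4.21] final axes [ 1.27 -0.17  4.11]
```

Request:
{"name": "carry_out", "arguments": {"motion": [[[-0.18, -0.67, -0.6, 0, 0, 0, 0], [0, 0, 0, 0.64, -0.08, 0, 0], [0, 0, 0, 0.64, -0.08, 0, 0], [0, 0, 0, 0, 0, 0.5, 0], [0, 0, 0, 0, 0, 0.5, 0]]]}}

```text
clock: 3.1
position: [476.9, -113.2, 180.5]
eef_rot: [-0.181, 2.529, 0.059]
wrist_force: [-0.1, 1.0, -0.3]
grip_width: 0.002
gripper_force: 0.0
```

Run:
```python
from h import *
st();Rt=ori(35)
rows(tip2tcp(w([-38,0,102]),Rt),Rt)
a=env.camera("side")[150:270,280:420];b=env.camera("top")[130:220,280:400]
a=cv2.resize(a,None,fx=3,fy=3);b=cv2.resize(b,(480,360))
cv2.imwrite("pics/w1.png",np.hstack([a[:,:310],b])[:,:,::-1])
```

```text
t 3.10 tcp [ 476.9 -113.2  180.5] tip case [-83.7  -0.6 164.9] zdir case [ 0.57 -0.   -0.82] F [-0.1  1.  -0.3] q [-0.69 -0.78  2.39  0.48  1.15 -2.52] grip 0.0 0.0
turn units [-0.02 -0.03 -0.04] shift units: start axes [-0.06  0.03  3.11] final axes [-0.05  0.02  3.11]
```

View pics/w1.png

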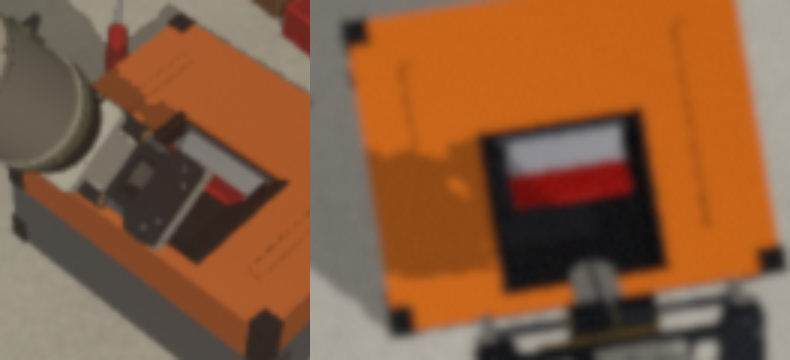

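The picture shows the closed fingers over the front of the well, in line with the lip at about (575,185) in the right half. I'll slide them in along the tool axis.

Request:
{"name": "carry_out", "arguments": {"motion": [[[0, 0, 0, 0, 0, 0.62, 0], [0, 0, 0, 0, 0, 0.62, 0], [0, 0, 0, 0, 0, 0.62, 0], [0, 0, 0, 0, 0, 0.62, 0], [0, 0, 0, 0, 0, 0.6, 0]]]}}

```text
clock: 3.7
position: [520.8, -105.8, 117.6]
eef_rot: [-0.184, 2.53, 0.061]
wrist_force: [0.4, 0.3, 0.4]
grip_width: 0.004
gripper_force: 0.0
```

Run:
```python
from h import *
st()
for d in([10,0,0],[0,0,25],[3,0,8]): print(d,(ori(35).inv().apply(RC.apply(d))/25).round(3))
```

```text
t 3.70 tcp [ 520.8 -105.8  117.6] tip case [-3.920e+01  1.000e-01  1.019e+02] zdir case [ 0.57 -0.   -0.82] F [0.4 0.3 0.4] q [-0.59 -0.55  2.37  0.5   0.91 -2.53] grip 0.0 0.0
[10, 0, 0] [-0.328  0.     0.229]
[0, 0, 25] [-0.574  0.    -0.819]
[3, 0, 8] [-0.282  0.    -0.193]
```

Request:
{"name": "carry_out", "arguments": {"motion": [[[0, 0, 0, -0.16, 0, 0.11, 0], [0, 0, 0, -0.16, 0, 0.11, 0], [0, 0, 0, -0.1, 0, 0.07, 0]]]}}

```text
clock: 4.0
position: [531.6, -104.0, 116.5]
eef_rot: [-0.185, 2.534, 0.061]
wrist_force: [-22.0, -4.1, 1.8]
grip_width: 0.007
gripper_force: 8.7
```

Request:
{"name": "carry_out", "arguments": {"motion": [[[0, 0, 0, -0.14, 0, -0.1, 0], [0, 0, 0, -0.14, 0, -0.1, 0], [0, 0, 0, -0.14, 0, -0.1, 0]]]}}

```text
clock: 4.3
position: [535.6, -103.4, 128.5]
eef_rot: [-0.185, 2.534, 0.062]
wrist_force: [-10.9, -0.5, -1.0]
grip_width: 0.008
gripper_force: 4.9
```

```bash
python3 -c "
from h import *
st()"
```

```text
t 4.30 tcp [ 535.6 -103.4  128.5] tip case [-24.3   0.4 112.8] zdir case [ 0.57  0.   -0.82] F [-10.9  -0.5  -1. ] q [-0.55 -0.51  2.32  0.48  0.91 -2.49] grip 0.01 4.9
```

Request:
{"name": "carry_out", "arguments": {"motion": [[[0, 0, 0, -0.16, 0, -0.22, 0], [0, 0, 0, -0.16, 0, -0.22, 0]]]}}

```text
clock: 4.5
position: [536.7, -103.2, 142.7]
eef_rot: [-0.184, 2.532, 0.062]
wrist_force: [-2.7, 0.2, -5.8]
grip_width: 0.001
gripper_force: 3.1
```

Request:
{"name": "carry_out", "arguments": {"motion": [[[0, 0, 0, -0.16, 0, -0.22, 0], [0, 0, 0, -0.16, 0, -0.22, 0]]]}}

```text
clock: 4.7
position: [539.3, -104.0, 159.6]
eef_rot: [-0.183, 2.527, 0.059]
wrist_force: [0.6, 0.1, 0.1]
grip_width: 0.005
gripper_force: 0.0
```

Run:
```python
from h import *
st()
a=env.camera("side")[130:290,270:430]
cv2.imwrite("pics/w2.png",cv2.resize(a,(600,600),interpolation=cv2.INTER_CUBIC)[:,:,::-1])
```

```text
t 4.70 tcp [ 539.3 -104.   159.6] tip case [-20.6  -0.9 144. ] zdir case [ 0.57 -0.   -0.82] F [0.6 0.1 0.1] q [-0.55 -0.55  2.29  0.47  0.96 -2.45] grip 0.01 0.0
```

View pics/w2.png

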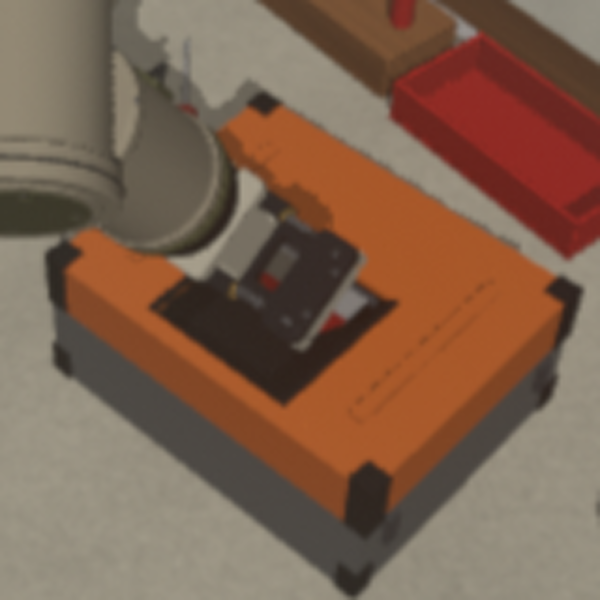

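The fingers slipped off. The forces peaked close to the trip point, then fell to zero, and the lip is back at rest. I'll retry with more tilt, deeper, and with the wrist flipped half a turn so joint 6 keeps off its limit.

Request:
{"name": "carry_out", "arguments": {"motion": [[[0, 0, 0, 0, 0, -1, 0], [0, 0, 0, 0.5, 0, -1, 0], [0, 0, 1, 0.5, 0, 0, 0], [0, 0, 1, 0, 0, 0, 0], [0, 0, 1, 0, 0, 0, 0]]]}}

```text
clock: 5.25
position: [490.2, -111.4, 185.7]
eef_rot: [0.356, 2.523, 0.225]
wrist_force: [0.8, -0.3, -0.6]
grip_width: 0.005
gripper_force: 0.0
```

Request:
{"name": "carry_out", "arguments": {"motion": [[[0, 0, 1, 0, 0, 0, 0], [0, 0, 1, 0, 0, 0, 0], [0, 0, 1, 0, 0, 0, 0], [0, 0, 1, 0, 0, 0, 0], [0, 0, 1, 0, 0, 0, 0]]]}}

```text
clock: 5.75
position: [490.4, -111.1, 185.7]
eef_rot: [1.225, 2.304, 0.486]
wrist_force: [-0.2, 0.5, -0.4]
grip_width: 0.003
gripper_force: 0.0
```

Request:
{"name": "carry_out", "arguments": {"motion": [[[0, 0, 1, 0, 0, 0, 0], [0, 0, 1, 0, 0, 0, 0], [0, 0, 1, 0, 0, 0, 0], [0, 0, 1, 0, 0, 0, 0], [0, 0, 1, 0, 0, 0, 0]]]}}

```text
clock: 6.25
position: [490.4, -111.1, 185.6]
eef_rot: [2.019, 1.818, 0.711]
wrist_force: [0.7, 0.4, -0.2]
grip_width: 0.004
gripper_force: 0.0
```

Request:
{"name": "carry_out", "arguments": {"motion": [[[0, 0, 1, 0, 0, 0, 0], [0, 0, 1, 0, 0, 0, 0], [0, 0, 1, 0, 0, 0, 0], [0, 0, 1, 0, 0, 0, 0], [0, 0, 1, 0, 0, 0, 0]]]}}

```text
clock: 6.75
position: [490.4, -111.1, 185.6]
eef_rot: [2.661, 1.075, 0.876]
wrist_force: [0.3, -0.5, -0.1]
grip_width: 0.006
gripper_force: 0.0
```

Request:
{"name": "carry_out", "arguments": {"motion": [[[0, 0, 1, 0, 0, 0, 0], [0, 0, 1, 0, 0, 0, 0], [0, 0, 1, 0, 0, 0, 0], [0, 0, 1, 0, 0, 0, 0], [0, 0, 0.5, 0, 0, 0, 0]]]}}

```text
clock: 7.25
position: [490.4, -111.1, 185.6]
eef_rot: [-2.947, -0.206, -0.925]
wrist_force: [0.0, -0.4, -0.3]
grip_width: 0.003
gripper_force: 0.0
```

Run:
```python
from h import *
st();Rt=ori(40,flip=1); q=Rt.as_matrix()[:,2]
g=w([-43,0,95])
rows(tip2tcp(g-90*q,Rt),Rt)
rows(tip2tcp(g,Rt),Rt)
for d in([10,0,0],[0,0,25],[3,0,8]): print(d,(Rt.inv().apply(RC.apply(d))/25).round(3))
```

```text
t 7.25 tcp [ 490.4 -111.1  185.6] tip case [-70.   -0.6 170. ] zdir case [ 0.57 -0.   -0.82] F [ 0.  -0.4 -0.3] q [-0.66 -0.74  2.35  0.47  1.12  0.65] grip 0.0 0.0
turn units [ 0.02  0.64 -0.07] shift units: start axes [-1.22 -0.01 -0.5 ] final axes [-1.17 -0.02 -0.61]
turn units [ 0.02  0.64 -0.07] shift units: start axes [-0.9  -0.02  3.08] final axes [-1.17 -0.02  2.99]
[10, 0, 0] [0.306 0.    0.257]
[0, 0, 25] [ 0.643  0.    -0.766]
[3, 0, 8] [ 0.298  0.    -0.168]
```

Request:
{"name": "carry_out", "arguments": {"motion": [[[0.02, 0.64, -0.07, 0, 0, 0, 0]]]}}

```text
clock: 7.35
position: [491.8, -111.0, 187.8]
eef_rot: [-2.896, -0.225, -1.058]
wrist_force: [-1.2, -0.2, 0.2]
grip_width: 0.008
gripper_force: 0.0
```

Request:
{"name": "carry_out", "arguments": {"motion": [[[0, 0, 0, -0.23, 0, 0.58, 0], [0, 0, 0, -0.23, 0, 0.58, 0], [0, 0, 0, -0.23, 0, 0.58, 0], [0, 0, 0, -0.23, 0, 0.58, 0], [0, 0, 0, -0.23, 0, 0.58, 0]]]}}

```text
clock: 7.85
position: [514.9, -107.7, 111.1]
eef_rot: [-2.898, -0.226, -1.055]
wrist_force: [0.3, 0.1, -0.2]
grip_width: 0.01
gripper_force: 0.0
```

Request:
{"name": "carry_out", "arguments": {"motion": [[[0, 0, 0, 0.2, 0, 0.17, 0], [0, 0, 0, 0.2, 0, 0.17, 0], [0, 0, 0, 0.2, 0, 0.17, 0]]]}}

```text
clock: 8.15
position: [534.6, -104.5, 111.5]
eef_rot: [-2.897, -0.226, -1.054]
wrist_force: [-0.5, 0.4, 0.3]
grip_width: -0.001
gripper_force: 0.0
```

```bash
python3 -c "
from h import *
st()"
```

```text
t 8.15 tcp [ 534.6 -104.5  111.5] tip case [-24.   -0.6  97. ] zdir case [ 0.64  0.   -0.77] F [-0.5  0.4  0.3] q [-0.62 -0.55  2.42  0.64  0.84  0.46] grip -0.0 0.0
```

Request:
{"name": "carry_out", "arguments": {"motion": [[[0, 0, 0, 0.15, 0, 0.13, 0], [0, 0, 0, 0.15, 0, 0.13, 0]]]}}

```text
clock: 8.35
position: [542.2, -102.2, 108.3]
eef_rot: [-2.898, -0.227, -1.046]
wrist_force: [-13.1, -2.8, -0.9]
grip_width: 0.006
gripper_force: 5.5
```

Request:
{"name": "carry_out", "arguments": {"motion": [[[0, 0, 0, 0.27, 0, -0.14, 0], [0, 0, 0, 0.27, 0, -0.14, 0]]]}}

```text
clock: 8.55
position: [547.6, -101.2, 121.8]
eef_rot: [-2.898, -0.226, -1.045]
wrist_force: [-2.0, -1.6, -6.2]
grip_width: 0.004
gripper_force: 2.7
```

```bash
python3 -c "
from h import *
st()"
```

```text
t 8.55 tcp [ 547.6 -101.2  121.8] tip case [-10.7   0.7 107.2] zdir case [ 0.64  0.   -0.77] F [-2.  -1.6 -6.2] q [-0.59 -0.52  2.38  0.62  0.84  0.51] grip 0.0 2.7
```

Request:
{"name": "carry_out", "arguments": {"motion": [[[0, 0, 0, 0.29, 0, -0.12, 0], [0, 0, 0, 0.29, 0, -0.12, 0]]]}}

```text
clock: 8.75
position: [554.3, -100.1, 135.2]
eef_rot: [-2.899, -0.227, -1.043]
wrist_force: [-14.1, -3.9, -3.2]
grip_width: 0.004
gripper_force: 6.3
```

```bash
python3 -c "
from h import *
st()"
```

```text
t 8.75 tcp [ 554.3 -100.1  135.2] tip case [ -4.    0.9 120.5] zdir case [ 0.64  0.   -0.77] F [-14.1  -3.9  -3.2] q [-0.57 -0.52  2.35  0.6   0.85  0.54] grip 0.0 6.3
```

Request:
{"name": "carry_out", "arguments": {"motion": [[[0, 0, 0, 0.23, 0, -0.23, 0], [0, 0, 0, 0.23, 0, -0.23, 0]]]}}

```text
clock: 8.95
position: [556.4, -99.4, 152.1]
eef_rot: [-2.897, -0.226, -1.045]
wrist_force: [-2.2, -0.5, -9.1]
grip_width: 0.004
gripper_force: 3.4
```

Run:
```python
from h import *
st()
a=env.camera("side")[120:290,250:430]
cv2.imwrite("pics/w3.png",cv2.resize(a,(635,600),interpolation=cv2.INTER_CUBIC)[:,:,::-1])
```

```text
t 8.95 tcp [556.4 -99.4 152.1] tip case [ -1.8   1.3 137.4] zdir case [ 0.64  0.   -0.77] F [-2.2 -0.5 -9.1] q [-0.57 -0.54  2.33  0.58  0.88  0.58] grip 0.0 3.4
```

View pics/w3.png

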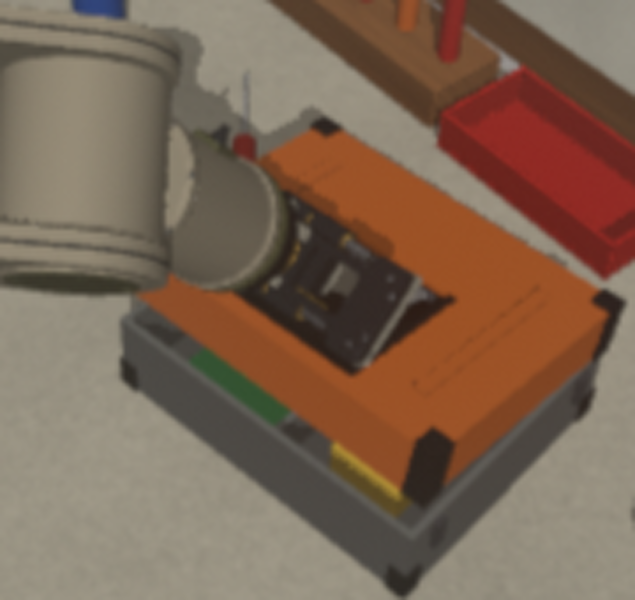

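The lid has tripped and is open about 0.15 rad. The green pad shows in the left (+y) bay at about (240,385) and the meter in the other at (370,475). I'll follow the lid's arc rigidly from here.

Request:
{"name": "carry_out", "arguments": {"motion": [[[0, -0.5, 0, 0.4, 0, -0.16, 0], [0, -0.5, 0, 0.4, 0, -0.16, 0], [0, -0.5, 0, 0.4, 0, -0.16, 0]]]}}

```text
clock: 9.3
position: [573.7, -97.2, 180.5]
eef_rot: [-3.007, -0.233, -0.739]
wrist_force: [-4.1, 1.2, -5.9]
grip_width: 0.002
gripper_force: 3.2
```

Request:
{"name": "carry_out", "arguments": {"motion": [[[0, -0.5, 0, 0.4, 0, -0.16, 0], [0, -0.5, 0, 0.4, 0, -0.16, 0], [0, -0.5, 0, 0.4, 0, -0.16, 0]]]}}

```text
clock: 9.6
position: [596.6, -93.7, 204.2]
eef_rot: [-3.084, -0.239, -0.424]
wrist_force: [-4.3, 0.0, -4.7]
grip_width: 0.002
gripper_force: 2.9
```

```bash
python3 -c "
from h import *
st()"
```

```text
t 9.60 tcp [596.6 -93.7 204.2] tip case [ 31.9   0.8 185.9] zdir case [ 0.27  0.   -0.96] F [-4.3  0.  -4.7] q [-0.32 -0.12  1.77  0.13  1.25  1.07] grip 0.0 2.9
```

Still hooked at a gentle 6 N, so I'll continue.

Request:
{"name": "carry_out", "arguments": {"motion": [[[0, -0.5, 0, 0.4, 0, -0.16, 0], [0, -0.5, 0, 0.4, 0, -0.16, 0], [0, -0.5, 0, 0.4, 0, -0.16, 0]]]}}

```text
clock: 9.9
position: [623.5, -89.4, 222.5]
eef_rot: [-3.127, -0.242, -0.101]
wrist_force: [-5.7, -1.1, -2.8]
grip_width: 0.004
gripper_force: 2.7
```

Request:
{"name": "carry_out", "arguments": {"motion": [[[0, -0.5, 0, 0.4, 0, -0.16, 0], [0, -0.5, 0, 0.4, 0, -0.16, 0], [0, -0.5, 0, 0.4, 0, -0.16, 0]]]}}

```text
clock: 10.2
position: [653.5, -84.8, 234.7]
eef_rot: [3.112, 0.241, -0.224]
wrist_force: [-3.9, -1.9, -2.3]
grip_width: 0.009
gripper_force: 2.3
```

Run:
```python
from h import *
st()
a=env.camera("side")[60:290,220:460]
cv2.imwrite("pics/w4.png",cv2.resize(a,(626,600),interpolation=cv2.INTER_CUBIC)[:,:,::-1])
```

```text
t 10.20 tcp [653.5 -84.8 234.7] tip case [ 81.6   1.1 215.9] zdir case [-0.14 -0.   -0.99] F [-3.9 -1.9 -2.3] q [-0.18  0.43  1.09 -0.05  1.76  1.23] grip 0.01 2.3
```

View pics/w4.png

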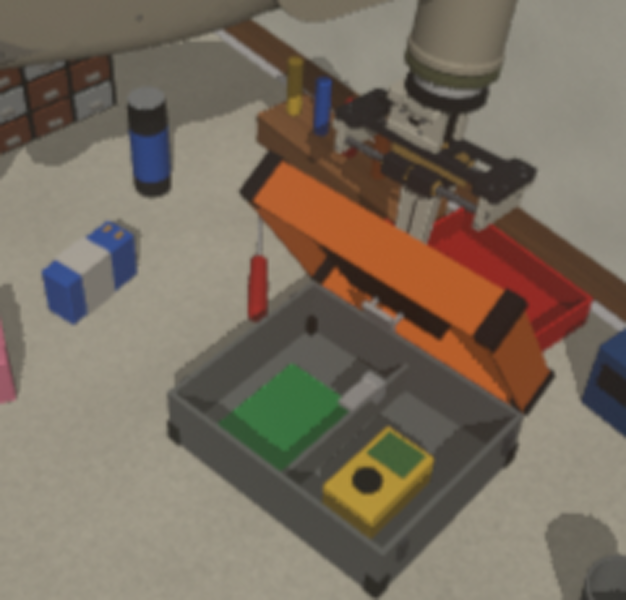

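The lid is about 55° up. The pad lies in the left bay at about (290,415) and the meter is untouched at (380,475). I'll carry on along the arc.

Request:
{"name": "carry_out", "arguments": {"motion": [[[0, -0.5, 0, 0.4, 0, -0.16, 0], [0, -0.5, 0, 0.4, 0, -0.16, 0], [0, -0.5, 0, 0.4, 0, -0.16, 0]]]}}

```text
clock: 10.55
position: [684.8, -80.0, 240.5]
eef_rot: [3.057, 0.237, -0.542]
wrist_force: [-2.8, -2.1, -0.8]
grip_width: 0.005
gripper_force: 1.9
```

Request:
{"name": "carry_out", "arguments": {"motion": [[[0, -0.5, 0, 0.4, 0, -0.16, 0], [0, -0.5, 0, 0.4, 0, -0.16, 0], [0, -0.5, 0, 0.4, 0, -0.16, 0]]]}}

```text
clock: 10.85
position: [701.9, -77.3, 238.8]
eef_rot: [2.992, 0.236, -0.764]
wrist_force: [0.8, -0.4, 0.6]
grip_width: 0.009
gripper_force: 0.0
```

Run:
```python
from h import *
st()
s=env.camera("side");cv2.imwrite("pics/s5.png",s[:,:,::-1])
a=s[60:290,220:460]
cv2.imwrite("pics/w5.png",cv2.resize(a,(480,460),interpolation=cv2.INTER_CUBIC)[:,:,::-1])
```

```text
t 10.85 tcp [701.9 -77.3 238.8] tip case [124.2   1.2 222.1] zdir case [-0.48 -0.01 -0.88] F [ 0.8 -0.4  0.6] q [-0.11  1.2   0.04 -0.19  2.39  1.2 ] grip 0.01 0.0
```

View pics/w5.png

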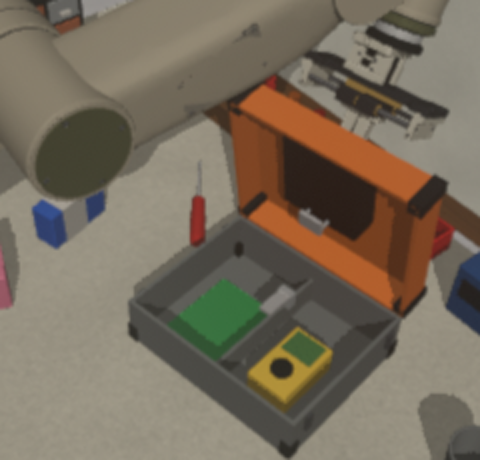

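The lid is nearly upright, with its lower front edge running from about (235,108) to (412,205) in the crop. The arm is at full stretch with no load. I'll work out the lid angle.

Run:
```python
from h import *
for f in(1.1,1.15,1.2,1.25,1.3,1.35,1.4):
    e=[120-240*np.cos(f),0,80+240*np.sin(f)];o=[e[0]+50*np.sin(f),0,e[2]+50*np.cos(f)]
    print(f,[((proj("side",w([q[0],y,q[2]]))[0]-[220,60])*2).round(0).tolist() for q in(e,o) for y in(150,-150)])
im=cv2.imread("pics/s5.png");Rt=ori(-25,flip=1)
```

```text
1.1 [[191.0, 137.0], [380.0, 253.0], [214.0, 108.0], [406.0, 219.0]]
1.15 [[196.0, 130.0], [386.0, 245.0], [220.0, 102.0], [412.0, 212.0]]
1.2 [[202.0, 124.0], [393.0, 237.0], [226.0, 97.0], [418.0, 205.0]]
1.25 [[208.0, 117.0], [399.0, 229.0], [233.0, 92.0], [425.0, 199.0]]
1.3 [[214.0, 111.0], [405.0, 222.0], [239.0, 87.0], [431.0, 193.0]]
1.35 [[220.0, 105.0], [411.0, 215.0], [245.0, 83.0], [436.0, 188.0]]
1.4 [[226.0, 100.0], [417.0, 209.0], [251.0, 79.0], [442.0, 183.0]]
```

The lid edge matches 1.4 rad in projection, so it is fully open. I'll now slide the finger up and out of the well.

Request:
{"name": "carry_out", "arguments": {"motion": [[[0, 0, 0, -0.27, 0, -0.28, 0], [0, 0, 0, -0.27, 0, -0.28, 0], [0, 0, 0, -0.27, 0, -0.28, 0]]]}}

```text
clock: 11.2
position: [693.7, -78.6, 270.3]
eef_rot: [2.993, 0.235, -0.757]
wrist_force: [4.1, -0.9, -7.1]
grip_width: 0.006
gripper_force: 3.4
```

```bash
python3 -c "
from h import *
st()"
```

```text
t 11.20 tcp [693.7 -78.6 270.3] tip case [116.    1.  253.6] zdir case [-0.48 -0.01 -0.88] F [ 4.1 -0.9 -7.1] q [-0.11  1.17  0.02 -0.2   2.42  1.18] grip 0.01 3.4
```

Request:
{"name": "carry_out", "arguments": {"motion": [[[0, 0.5, 0, 0.23, 0, 0.01, 0], [0, 0.5, 0, 0.2, 0, -0.08, 0]]]}}

```text
clock: 11.4
position: [704.2, -77.5, 265.5]
eef_rot: [3.042, 0.24, -0.574]
wrist_force: [0.3, -0.3, 0.9]
grip_width: 0.005
gripper_force: 0.0
```

```bash
python3 -c "
from h import *
st()"
```

```text
t 11.40 tcp [704.2 -77.5 265.5] tip case [128.6   0.5 247.8] zdir case [-0.36 -0.01 -0.93] F [ 0.3 -0.3  0.9] q [-0.12  0.92  0.38 -0.13  2.19  1.23] grip 0.0 0.0
```

Request:
{"name": "carry_out", "arguments": {"motion": [[[0, 0.4, 0, 0.22, 0, -0.2, 0], [0, 0.4, 0, 0.24, 0, -0.2, 0], [0, 0.3, 0, 0.24, 0, -0.2, 0], [0, 0, 0, 0.26, 0, -0.2, 0]]]}}

```text
clock: 11.8
position: [731.6, -73.3, 282.7]
eef_rot: [3.089, 0.244, -0.336]
wrist_force: [-0.2, 0.5, 0.5]
grip_width: 0.008
gripper_force: 0.0
```

Request:
{"name": "carry_out", "arguments": {"motion": [[[0, 0, 0, 0.3, 0, -0.3, 0], [0, 0, 0, 0, 0, -1, 0], [0, 0, 0, 0, 0, -1, 0], [0, 0, 0, 0, 0, -1, 0]]]}}

```text
clock: 12.2
position: [746.3, -68.2, 346.6]
eef_rot: [3.088, 0.245, -0.337]
wrist_force: [-12.3, 0.5, 15.4]
grip_width: 0.004
gripper_force: 0.0
```

```bash
python3 -c "
from h import *
st()"
```

```text
t 12.20 tcp [746.3 -68.2 346.6] tip case [174.5   3.4 328.1] zdir case [-0.22 -0.01 -0.98] F [-12.3   0.5  15.4] q [-0.12  1.03  0.02 -0.09  2.29  1.24] grip 0.0 0.0
```

Request:
{"name": "carry_out", "arguments": {"motion": [[[0, 0.8, 0, 0, 0, 0, 0], [0, 0.8, 0, 0, 0, 0, 0], [0, 0.4, 0, 0, 0, 0, 0]]]}}

```text
clock: 12.5
position: [753.5, -70.3, 353.1]
eef_rot: [3.116, 0.254, -0.055]
wrist_force: [0.6, -0.9, 0.7]
grip_width: 0.006
gripper_force: 0.0
```

Run:
```python
from h import *
st()
s=env.camera("side");t=env.camera("top");cv2.imwrite("pics/s6.png",s[:,:,::-1]);cv2.imwrite("pics/t6.png",t[:,:,::-1])
a=s[20:290,220:490];b=t[40:260,180:420]
cv2.imwrite("pics/w6.png",np.hstack([cv2.resize(a,(400,400)),cv2.resize(b,(400,400))])[:,:,::-1])
```

```text
t 12.50 tcp [753.5 -70.3 353.1] tip case [1.847e+02 2.000e-01 3.341e+02] zdir case [-0.04 -0.01 -1.  ] F [ 0.6 -0.9  0.7] q [-0.15  0.66  0.56 -0.02  1.95  1.25] grip 0.01 0.0
```

View pics/w6.png

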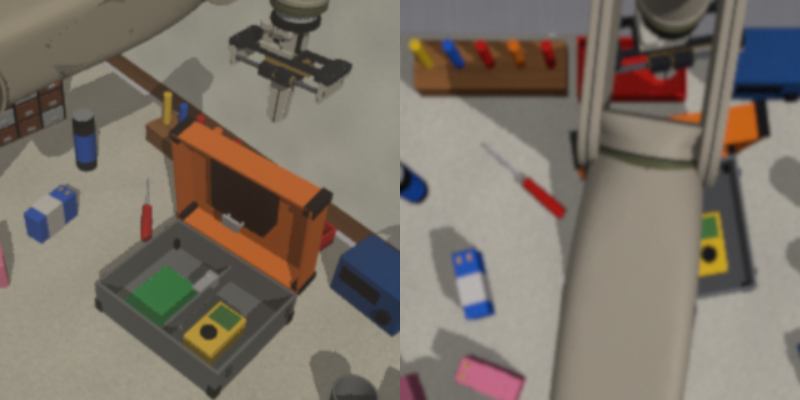

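The lid stands open at about 1.4 rad, clear of the gripper. The pad and meter are visible and the bystanders are undisturbed. Next: measure the pad and plan the move to the pack.

Run:
```python
from h import *
s=cv2.imread("pics/s6.png")[:,:,::-1]
k=mask(s,45,85,100,30,(270,180,370,260));q=big(k)
# drop meter-screen: choose biggest
a=cv2.approxPolyDP(q,3,True)[:,0];print(a.tolist(),cv2.contourArea(q))
P=cast("side",a,8);print([c(p).round(0)[:2].tolist() for p in P])
r=cv2.minAreaRect(np.array([c(p)[:2] for p in cast("side",q[:,0],8)],np.float32));print(r)
print("ideal pad proj",proj("side",[w([x,73.5+y,8]) for x in(-80,80) for y in(-50,50)]).round(0).tolist())
Rt=ori(0,np.radians(13.7),1);rows(np.array([484.5,277.5,150]),Rt)
```

```text
[[332, 200], [309, 218], [311, 225], [327, 238], [351, 217]] 873.5
[[50.0, 116.0], [-51.0, 117.0], [-66.0, 95.0], [-68.0, 28.0], [39.0, 29.0]]
((-8.546165466308594, 72.42140197753906), (121.16943359375, 92.25384521484375), 0.22492103278636932)
ideal pad proj [[325.0, 241.0], [301.0, 222.0], [361.0, 210.0], [337.0, 194.0]]
turn units [ 0.07  0.3  -0.55] shift units: start axes [ -7.95 -15.55   8.27] final axes [ -7.07 -16.05   8.11]
```

Request:
{"name": "carry_out", "arguments": {"motion": [[[0, 0.25, 0, 0, 0, -1, 1], [0, 0, 0, 0, 0, -1, 1], [0, 0, 0, -0.5, -0.5, -0.5, 1]]]}}

```text
clock: 12.9
position: [742.0, -60.3, 414.6]
eef_rot: [3.119, 0.252, -0.009]
wrist_force: [0.6, 0.4, 0.2]
grip_width: 0.213
gripper_force: 0.0
```

Run:
```python
from h import *
st();Rt=ori(0,np.radians(13.7),1);rows(np.array([484.5,277.5,150]),Rt)
```

```text
t 12.90 tcp [742.  -60.3 414.6] tip case [175.4  11.8 395.6] zdir case [-0.01 -0.01 -1.  ] F [0.6 0.4 0.2] q [-0.14  0.64  0.47 -0.02  2.03  1.26] grip 0.21 0.0
turn units [ 0.08  0.05 -0.56] shift units: start axes [ -7.92 -15.12  10.46] final axes [ -6.81 -15.57  10.58]
```

The far edge of the pad is near case x = 50, so the pad centre is near (-30, 72). I'll verify that from the top later and go over to the pack now.

Request:
{"name": "carry_out", "arguments": {"motion": [[[0.08, 0.05, -0.56, 0, 0, 0, 1], [0, 0, 0, -0.43, -0.97, 0, 1], [0, 0, 0, -0.43, -0.97, 0, 1], [0, 0, 0, -0.43, -0.97, 0, 1], [0, 0, 0, -0.43, -0.97, 0, 1]]]}}

```text
clock: 13.4
position: [676.2, 25.6, 414.8]
eef_rot: [-3.118, -0.378, 0.001]
wrist_force: [-0.3, 0.5, 0.5]
grip_width: 0.642
gripper_force: 0.0
```

Request:
{"name": "carry_out", "arguments": {"motion": [[[0, 0, 0, -0.43, -0.97, 0, 1], [0, 0, 0, -0.43, -0.97, 0, 1], [0, 0, 0, -0.43, -0.97, 0, 1], [0, 0, 0, -0.43, -0.97, 0, 1], [0, 0, 0, -0.43, -0.97, 0.8, 1]]]}}

```text
clock: 13.9
position: [596.2, 131.0, 398.8]
eef_rot: [-3.117, -0.378, -0.009]
wrist_force: [0.1, 1.0, 0.7]
grip_width: 0.994
gripper_force: 0.0
```

Request:
{"name": "carry_out", "arguments": {"motion": [[[0, 0, 0, -0.43, -0.97, 0.8, 1], [0, 0, 0, -0.43, -0.97, 0.8, 1], [0, 0, 0, -0.43, -0.97, 0.8, 1], [0, 0, 0, -0.43, -0.97, 0.8, 1], [0, 0, 0, -0.43, -0.97, 0.8, 1]]]}}

```text
clock: 14.4
position: [514.2, 236.5, 295.7]
eef_rot: [-3.116, -0.378, 0.0]
wrist_force: [1.4, 0.9, 0.4]
grip_width: 1.002
gripper_force: 0.0
```

Request:
{"name": "carry_out", "arguments": {"motion": [[[0, 0, 0, -0.36, -0.97, 0.8, 1], [0, 0, 0, 0, 0, 1, 1], [0, 0, 0, 0, 0, 1, 1], [0, 0, 0, 0, 0, 1, 1], [0, 0, 0, 0, 0, 1, 1]]]}}

```text
clock: 14.9
position: [500.4, 257.9, 175.5]
eef_rot: [-3.115, -0.378, 0.0]
wrist_force: [0.1, -0.1, 0.3]
grip_width: 1.001
gripper_force: 0.0
```

Run:
```python
from h import *
st();Rt=ori(0,np.radians(13.7),1);rows(np.array([484.5,277.5,45]),Rt)
t=env.camera("top");cv2.imwrite("pics/t7.png",t[:,:,::-1])
k=mask(t,45,85,80,30,(290,110,400,215));q=big(k);a=cv2.approxPolyDP(q,2,True)[:,0];print(a.tolist())
P=cast("top",a,8);print([c(p).round(0)[:2].tolist() for p in P]);print(cv2.minAreaRect(np.array([c(p)[:2] for p in cast("top",q[:,0],8)],np.float32)))
k=mask(t,5,20,130,60,(280,60,420,215));print("orange bbox",cv2.boundingRect(k))
o=np.hstack([cv2.resize(t[90:230,270:410],(420,420)),cv2.resize(t[160:240,190:270],(360,420))])
cv2.imwrite("pics/w7.png",o[:,:,::-1])
```

```text
t 14.90 tcp [500.4 257.9 175.5] tip case [-15.8 362.9 156.5] zdir case [-0.  0. -1.] F [ 0.1 -0.1  0.3] q [0.38 0.05 1.64 0.   1.46 1.71] grip 1.0 0.0
turn units [-0.03 -0.    0.02] shift units: start axes [-0.43 -0.9   5.22] final axes [-0.43 -0.91  5.22]
[[330, 157], [302, 162], [310, 207], [338, 202]]
[[53.0, 25.0], [50.0, 121.0], [-104.0, 118.0], [-102.0, 23.0]]
((-24.8856201171875, 71.44401550292969), (160.43516540527344, 101.00651550292969), 0.2831972539424896)
orange bbox (287, 96, 109, 42)
```

View pics/w7.png

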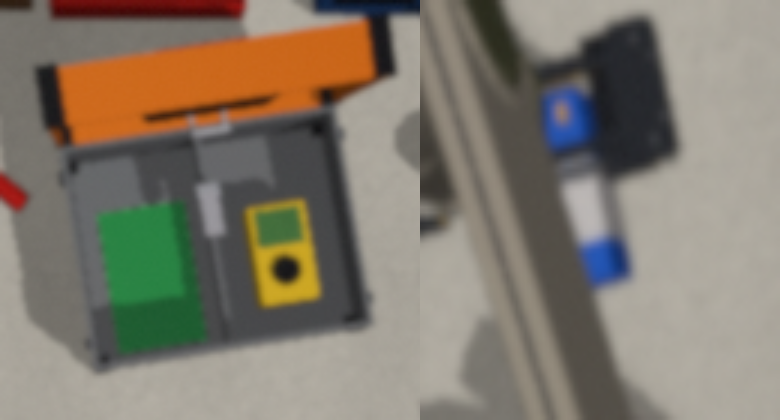

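The right-hand crop shows the fingers straddling the pack. The left-hand one shows the whole pad, 160 x 101 mm when cast, centred at about case (-25, 71), with the meter undisturbed. I'll align and descend to grasp.

Request:
{"name": "carry_out", "arguments": {"motion": [[[0, 0, 0, -0.22, -0.46, 0, 1], [0, 0, 0, -0.21, -0.45, 0, 1], [0, 0, 0, 0, 0, 0.75, 1], [0, 0, 0, 0, 0, 0.75, 1], [0, 0, 0, 0, 0, 0.75, 1]]]}}

```text
clock: 15.45
position: [482.3, 278.0, 118.1]
eef_rot: [-3.115, -0.379, 0.004]
wrist_force: [-0.2, 0.2, -0.7]
grip_width: 0.999
gripper_force: 0.0
```

Request:
{"name": "carry_out", "arguments": {"motion": [[[0, 0, 0, 0, 0, 0.75, 1], [0, 0, 0, 0, 0, 0.75, 1], [0, 0, 0, 0, 0, 0.75, 1], [0, 0, 0, 0, 0, 0.72, 1], [0, 0, 0, 0, 0, 0, 1]]]}}

```text
clock: 15.95
position: [479.8, 276.8, 40.9]
eef_rot: [-3.117, -0.379, 0.013]
wrist_force: [-0.9, -0.5, 0.0]
grip_width: 1.001
gripper_force: 0.0
```

Run:
```python
from h import *
st();Rt=ori(0,np.radians(13.7),1);rows(np.array([484.5,277.5,45]),Rt)
```

```text
t 15.95 tcp [479.8 276.8  40.9] tip case [-33.6 384.6  21.9] zdir case [-0.01  0.   -1.  ] F [-0.9 -0.5  0. ] q [0.43 0.16 1.77 0.   1.22 1.76] grip 1.0 0.0
turn units [-0.02  0.06  0.02] shift units: start axes [ 0.19  0.02 -0.17] final axes [ 0.19  0.02 -0.16]
```

Request:
{"name": "carry_out", "arguments": {"motion": [[[-0.02, 0.06, 0.02, 0.19, 0.02, -0.16, 1], [0, 0, 0, 0, 0, 0, 0.3], [0, 0, 0, 0, 0, 0, 0], [0, 0, 0, 0, 0, 0, 0], [0, 0, 0, 0, 0, 0, 0]]], "newtons": 25}}

```text
clock: 16.45
position: [485.2, 276.6, 45.2]
eef_rot: [3.119, 0.374, 0.003]
wrist_force: [-0.7, 0.5, -0.3]
grip_width: 0.702
gripper_force: 0.0
```

Request:
{"name": "carry_out", "arguments": {"motion": [[[0, 0, 0, 0, 0, 0, 0], [0, 0, 0, 0, 0, 0, 0], [0, 0, 0, 0, 0, 0, 0]]]}}

```text
clock: 16.75
position: [485.1, 277.4, 45.2]
eef_rot: [-3.118, -0.374, -0.003]
wrist_force: [-1.1, 4.4, 2.7]
grip_width: 0.498
gripper_force: 25.0
```

Run:
```python
from h import *
st()
pc=w([-25,71.4,0]);print("pad",pc)
```

```text
t 16.75 tcp [485.1 277.4  45.2] tip case [-28.  384.4  26.2] zdir case [ 0.  0. -1.] F [-1.1  4.4  2.7] q [0.43 0.16 1.77 0.   1.22 1.76] grip 0.5 25.0
pad [534.90426695 -31.64117798   0.        ]
```

Gripped at 46 mm. Lifting.

Request:
{"name": "carry_out", "arguments": {"motion": [[[0, 0, 0, 0, 0, -0.3, 0], [0, 0, 0, 0, 0, -0.8, 0], [0, 0, 0, 0, 0, -1, 0], [0, 0, 0, 0, 0, -1, 0], [0, 0, 0, 0, 0, -1, 0]]]}}

```text
clock: 17.25
position: [483.8, 275.5, 147.0]
eef_rot: [3.117, 0.373, -0.002]
wrist_force: [-0.5, 0.7, -6.3]
grip_width: 0.493
gripper_force: 24.8
```

Request:
{"name": "carry_out", "arguments": {"motion": [[[0, 0, 0, 0, 0, -1, 0], [0, 0, 0, 0, 0, -0.9, 0], [0, 0, 0, 0, 0, 0, 0]]]}}

```text
clock: 17.55
position: [486.3, 276.7, 197.9]
eef_rot: [-3.119, -0.373, -0.009]
wrist_force: [1.0, 0.2, -5.6]
grip_width: 0.492
gripper_force: 24.8
```

Run:
```python
from h import *
st();Rt=ori(0,np.radians(9.0),1);rows(np.array([534.9,-31.6,190]),Rt)
```

```text
t 17.55 tcp [486.3 276.7 197.9] tip case [-26.8 383.6 178.9] zdir case [ 0.01  0.   -1.  ] F [ 1.   0.2 -5.6] q [ 0.43  0.02  1.62 -0.    1.49  1.76] grip 0.49 24.8
turn units [-0.   -0.04  0.58] shift units: start axes [-1.02 12.44  0.31] final axes [-1.000e-02  1.249e+01  3.200e-01]
```

Request:
{"name": "carry_out", "arguments": {"motion": [[[0, 0, 0.29, 0, 0, 0, 0], [0, -0.04, 0.29, 0, 0.3, 0, 0], [0, 0, 0, 0, 0.7, 0, 0], [0, 0, 0, 0, 0.9, 0, 0], [0, 0, 0, 0, 0.9, 0, 0]]]}}

```text
clock: 18.05
position: [495.2, 205.8, 192.7]
eef_rot: [3.13, 0.246, -0.012]
wrist_force: [1.3, -0.4, -6.0]
grip_width: 0.495
gripper_force: 24.8
```

Request:
{"name": "carry_out", "arguments": {"motion": [[[0, 0, 0, 0, 0.9, 0, 0], [0, 0, 0, 0, 0.9, 0, 0], [0, 0, 0, 0, 0.9, 0, 0], [0, 0, 0, 0, 0.9, 0, 0], [0, 0, 0, 0, 0.9, 0, 0]]]}}

```text
clock: 18.55
position: [512.7, 94.5, 192.9]
eef_rot: [3.131, 0.245, -0.012]
wrist_force: [0.2, 0.0, -6.3]
grip_width: 0.49
gripper_force: 24.8
```

Request:
{"name": "carry_out", "arguments": {"motion": [[[0, 0, 0, 0, 0.9, 0, 0], [0, 0, 0, 0, 0.9, 0, 0], [0, 0, 0, 0, 0.9, 0, 0], [0, 0, 0, 0, 0.9, 0, 0], [0, 0, 0, 0, 0.9, 0, 0]]]}}

```text
clock: 19.05
position: [530.2, -16.3, 192.9]
eef_rot: [3.131, 0.245, -0.012]
wrist_force: [0.7, -0.0, -6.5]
grip_width: 0.497
gripper_force: 24.8
```

Request:
{"name": "carry_out", "arguments": {"motion": [[[0, 0, 0, 0, 0.6, 0, 0], [0, 0, 0, 0, 0, 0, 0], [0, 0, 0, 0, 0, 0, 0]]]}}

```text
clock: 19.35
position: [533.1, -29.7, 194.0]
eef_rot: [3.132, 0.245, -0.009]
wrist_force: [1.1, 0.6, -6.3]
grip_width: 0.491
gripper_force: 24.8
```

Run:
```python
from h import *
st();Rt=ori(0,np.radians(9.0),1);rows(np.array([534.9,-31.6,190]),Rt)
s=env.camera("side");cv2.imwrite("pics/s8.png",s[:,:,::-1])
cv2.imwrite("pics/w8.png",cv2.resize(s[80:280,230:430],(600,600),interpolation=cv2.INTER_CUBIC)[:,:,::-1])
```

```text
t 19.35 tcp [533.1 -29.7 194. ] tip case [-26.6  73.6 175. ] zdir case [-0.01  0.   -1.  ] F [ 1.1  0.6 -6.3] q [-0.15 -0.04  1.68 -0.    1.5   1.26] grip 0.49 24.8
turn units [-0.    0.04 -0.01] shift units: start axes [0.06 0.09 0.16] final axes [0.06 0.09 0.16]
```

Aligned to within 3 mm. I'll trim and lower the pack.

Request:
{"name": "carry_out", "arguments": {"motion": [[[0, 0.05, 0, 0.09, 0.09, 0, 0], [0, 0, 0, 0, 0, 0.7, 0], [0, 0, 0, 0, 0, 0.9, 0], [0, 0, 0, 0, 0, 0.9, 0], [0, 0, 0, 0, 0, 0.9, 0]]]}}

```text
clock: 19.9
position: [536.7, -30.8, 109.2]
eef_rot: [3.131, 0.249, 0.006]
wrist_force: [0.6, 0.9, -6.9]
grip_width: 0.495
gripper_force: 24.8
```

Request:
{"name": "carry_out", "arguments": {"motion": [[[0, 0, 0, 0, 0, 0.8, 0], [0, 0, 0, 0, 0, 0.6, 0], [0, 0, 0, 0, 0, 0.3, 0], [0, 0, 0, 0, 0, 0, 0], [0, 0, 0, 0, 0, 0, 0]]]}}

```text
clock: 20.4
position: [537.3, -31.5, 68.3]
eef_rot: [3.131, 0.247, 0.006]
wrist_force: [0.1, 0.5, -6.3]
grip_width: 0.495
gripper_force: 24.8
```

Run:
```python
from h import *
st();Rt=ori(0,np.radians(9.0),1);rows(np.array([535.5,-31.5,53.2]),Rt)
```

```text
t 20.40 tcp [537.3 -31.5  68.3] tip case [-22.5  71.2  49.3] zdir case [ 0. -0. -1.] F [ 0.1  0.5 -6.3] q [-0.15  0.07  1.81  0.    1.25  1.26] grip 0.49 24.8
turn units [ 0.01 -0.03  0.  ] shift units: start axes [-0.07 -0.01  0.6 ] final axes [-0.07 -0.01  0.6 ]
```

Request:
{"name": "carry_out", "arguments": {"motion": [[[0, -0.03, 0, -0.07, 0, 0.2, 0], [0, 0, 0, 0, 0, 0.2, 0], [0, 0, 0, 0, 0, 0.1, 0], [0, 0, 0, 0, 0, 0, 0]]]}}

```text
clock: 20.8
position: [534.5, -31.8, 54.3]
eef_rot: [3.131, 0.247, -0.004]
wrist_force: [0.1, 0.0, -6.2]
grip_width: 0.493
gripper_force: 24.8
```

Request:
{"name": "carry_out", "arguments": {"motion": [[[0, 0, 0, 0, 0, 0.04, 0], [0, 0, 0, 0, 0, 0.04, 0], [0, 0, 0, 0, 0, 0, 0]]]}}

```text
clock: 21.1
position: [535.1, -31.8, 53.2]
eef_rot: [3.131, 0.247, -0.002]
wrist_force: [-1.8, -0.2, -3.8]
grip_width: 0.5
gripper_force: 24.8
```

Run:
```python
from h import *
st();Rt=ori(0,np.radians(9.0),1);rows(np.array([535.5,-31.5,53.2]),Rt)
```

```text
t 21.10 tcp [535.1 -31.8  53.2] tip case [-24.8  71.2  34.2] zdir case [-0. -0. -1.] F [-1.8 -0.2 -3.8] q [-0.15  0.09  1.82 -0.    1.23  1.26] grip 0.5 24.8
turn units [0.   0.01 0.  ] shift units: start axes [ 0.02 -0.01 -0.  ] final axes [ 0.02 -0.01  0.  ]
```

Contact with the pad at the expected height. I'll lower the last half millimetre, release gently and lift clear.

Request:
{"name": "carry_out", "arguments": {"motion": [[[0, 0, 0, 0, 0, 0.03, 0], [0, 0, 0, 0, 0, 0, 0.55], [0, 0, 0, 0, 0, 0, 0.65], [0, 0, 0, 0, 0, 0, 0.75], [0, 0, 0, 0, 0, 0, 0.75]]]}}

```text
clock: 21.6
position: [535.4, -32.0, 52.5]
eef_rot: [3.131, 0.247, -0.001]
wrist_force: [0.3, 0.2, 0.3]
grip_width: 0.732
gripper_force: 0.0
```

Request:
{"name": "carry_out", "arguments": {"motion": [[[0, 0, 0, 0, 0, 0, 0.75], [0, 0, 0, 0, 0, -0.4, 0.75], [0, 0, 0, 0, 0, -0.8, 0.75], [0, 0, 0, 0, 0, -1, 0.75], [0, 0, 0, 0, 0, -1, 0.75]]]}}

```text
clock: 22.1
position: [534.9, -31.7, 133.5]
eef_rot: [3.131, 0.247, -0.002]
wrist_force: [0.3, 0.5, 0.2]
grip_width: 0.752
gripper_force: 0.0
```

Request:
{"name": "carry_out", "arguments": {"motion": [[[0, 0, 0, 0, 0, -1, 0.75], [0, 0, 0, 0, 0, -1, 0.75], [0, 0, 0, 0, 0, -1, 0.75], [0, 0, 0, 0, -1, -0.5, 0.75], [0, 0, 0, 0, -1, 0, 0.75]]]}}

```text
clock: 22.6
position: [528.9, 17.7, 223.5]
eef_rot: [3.131, 0.244, 0.006]
wrist_force: [0.4, 0.2, -0.1]
grip_width: 0.755
gripper_force: 0.0
```

Request:
{"name": "carry_out", "arguments": {"motion": [[[0, 0, 0, -0.5, -1, 0, 0.75], [0, 0, 0, -0.5, -1, 0, 0.75], [0, 0, 0, -0.5, -1, 0, 0.75], [0, 0, 0, -0.5, -1, 0, 0.75], [0, 0, 0, -0.5, -1, 0, 0.75]]]}}

```text
clock: 23.1
position: [445.4, 132.2, 220.6]
eef_rot: [3.131, 0.247, -0.0]
wrist_force: [0.3, 0.6, 0.3]
grip_width: 0.748
gripper_force: 0.0
```

Request:
{"name": "carry_out", "arguments": {"motion": [[[0, 0, 0, -0.5, -1, 0, 0.75], [0, 0, 0, -0.5, -1, 0, 0.75], [0, 0, 0, -0.5, -1, 0, 0.75], [0, 0, 0, -0.5, -1, 0, 0.75], [0, 0, 0, 0, 0, 0, 0.75]]]}}

```text
clock: 23.6
position: [379.5, 224.4, 220.6]
eef_rot: [-3.131, -0.252, 0.001]
wrist_force: [-0.1, -0.3, -0.6]
grip_width: 0.752
gripper_force: 0.0
```

Run:
```python
from h import *
st()
t=env.camera("top");s=env.camera("side");cv2.imwrite("pics/t9.png",t[:,:,::-1]);cv2.imwrite("pics/s9.png",s[:,:,::-1])
def cf(n,q,z): return np.array([c(p)[:2] for p in cast(n,q.reshape(-1,2),z)],np.float32)
for n,im,bx in(("top",t,(290,120,360,215)),("side",s,(285,165,375,250))):
    g=mask(im,45,85,80,30,bx);k=mask(im,104,125,120,40,bx)
    print(n,"green area",cv2.countNonZero(g),"blue",cv2.countNonZero(k))
    if n=="top" and cv2.countNonZero(g): print("pad",cv2.minAreaRect(cf(n,cv2.findNonZero(g),8)))
    bp=cf(n,cv2.findNonZero(k),78);print("blue(z78)",cv2.minAreaRect(bp),bp.min(0),bp.max(0))
print("expected top face px",proj("top",[w([x-24.5,y+71.4,78]) for x in(-60,60) for y in(-23,23)]).round(1).tolist())
b=cv2.findNonZero(mask(t,104,125,120,40,(290,120,360,215)));print(cv2.boxPoints(cv2.minAreaRect(b)).round(1).tolist())
f=1.4;print("lid front corners", [proj("side",w([120-240*np.cos(f)+50*np.sin(f),y,80+240*np.sin(f)+50*np.cos(f)])).round(0).tolist() for y in(150,-150)])
o=mask(s,5,20,130,60,(280,60,480,240));print("orange bbox side",cv2.boundingRect(o),"before",cv2.boundingRect(mask(cv2.imread("pics/s6.png")[:,:,::-1],5,20,130,60,(280,60,480,240))))
m0=cv2.imread("pics/s6.png")[:,:,::-1]
for im in(m0,s):
    y=cv2.findNonZero(mask(im,20,32,130,60,(330,200,420,290)));print("meter",cv2.minAreaRect(y)[0])
```

```text
t 23.60 tcp [379.5 224.4 220.6] tip case [-140.4  347.8  201.6] zdir case [-0.  0. -1.] F [-0.1 -0.3 -0.6] q [ 0.42 -0.32  1.89  0.    1.58  1.83] grip 0.75 0.0
top green area 828 blue 253
pad ((-24.985328674316406, 26.30236053466797), (191.9173583984375, 160.6623992919922), 89.97840118408203)
blue(z78) ((-24.02267074584961, 75.69752502441406), (119.91421508789062, 44.278419494628906), 0.4868518114089966) [-83.95805   53.240257] [35.930843 98.2105  ]
side green area 429 blue 429
blue(z78) ((-35.23649597167969, 57.66203308105469), (137.44155883789062, 74.94600677490234), 0.5064966678619385) [-103.75347    20.128595] [33.46414 95.59038]
expected top face px [[330.7, 197.0], [316.3, 199.2], [324.7, 159.8], [310.4, 162.0]]
[[309.20001220703125, 162.10000610351562], [323.0, 159.8000030517578], [329.20001220703125, 197.0], [315.3999938964844, 199.3000030517578]]
lid front corners [[[345.0, 99.0]], [[441.0, 151.0]]]
orange bbox side (321, 81, 127, 137) before (320, 81, 129, 137)
meter (364.7500305175781, 243.25003051757812)
meter (364.7500305175781, 243.25003051757812)
```

Everything is as intended: lid still open, meter unmoved, pack on the pad. One last numeric check on the pack's sideways centring, using the green margins.

Run:
```python
from h import *
def margins(f,n,box):
    t=cv2.imread(f)[:,:,::-1]
    g=cv2.findNonZero(mask(t,45,85,80,30,box)).reshape(-1,2)
    P=np.array([c(p)[:2] for p in cast(n,g,8)])
    return P[(abs(P[:,0]+25)<45)&(P[:,1]>10)&(P[:,1]<135)]
P=margins("pics/t9.png","top",(290,120,345,215))
h,e=np.histogram(P[:,1],bins=np.arange(10,135,3.0));print(dict(zip(e.astype(int),h)))
# side view: far top-left edge of pack, compare with predicted for several centre y
s=cv2.imread("pics/t9.png")[:,:,::-1]
hs=cv2.cvtColor(s,cv2.COLOR_RGB2HSV)
for r in(165,194): print(r,[(x,*hs[r,x].tolist()) for x in range(303,338)])
print(proj("top",[w([x,y,z]) for x,y,z in((30,48.4,78),(30,94.4,78),(30,94.4,8),(30,21.4,8),(30,121.4,8))]).round(1).tolist())
```

```text
{np.int64(10): np.int64(0), np.int64(13): np.int64(0), np.int64(16): np.int64(0), np.int64(19): np.int64(9), np.int64(22): np.int64(24), np.int64(25): np.int64(23), np.int64(28): np.int64(24), np.int64(31): np.int64(24), np.int64(34): np.int64(24), np.int64(37): np.int64(25), np.int64(40): np.int64(23), np.int64(43): np.int64(22), np.int64(46): np.int64(3), np.int64(49): np.int64(0), np.int64(52): np.int64(0), np.int64(55): np.int64(0), np.int64(58): np.int64(0), np.int64(61): np.int64(0), np.int64(64): np.int64(0), np.int64(67): np.int64(0), np.int64(70): np.int64(0), np.int64(73): np.int64(0), np.int64(76): np.int64(0), np.int64(79): np.int64(0), np.int64(82): np.int64(0), np.int64(85): np.int64(0), np.int64(88): np.int64(0), np.int64(91): np.int64(0), np.int64(94): np.int64(0), np.int64(97): np.int64(0), np.int64(100): np.int64(18), np.int64(103): np.int64(24), np.int64(106): np.int64(22), np.int64(109): np.int64(24), np.int64(112): np.int64(23), np.int64(115): np.int64(24), np.int64(118): np.int64(25), np.int64(121): np.int64(8), np.int64(124): np.int64(0), np.int64(127): np.int6
[... 868 characters left out ...]
 139, 92), (309, 68, 161, 92), (310, 70, 173, 93), (311, 70, 175, 92), (312, 70, 171, 91), (313, 77, 172, 86), (314, 97, 183, 92), (315, 107, 205, 133), (316, 110, 204, 161), (317, 110, 203, 173), (318, 109, 206, 176), (319, 110, 204, 176), (320, 110, 207, 176), (321, 110, 205, 177), (322, 109, 207, 176), (323, 110, 207, 176), (324, 109, 206, 177), (325, 110, 207, 176), (326, 110, 207, 175), (327, 110, 205, 174), (328, 108, 204, 159), (329, 103, 195, 124), (330, 86, 171, 88), (331, 71, 171, 91), (332, 69, 174, 91), (333, 69, 174, 91), (334, 69, 171, 91), (335, 69, 171, 91), (336, 69, 149, 87), (337, 68, 97, 79)]
[[325.0, 161.5], [310.7, 163.7], [310.8, 166.7], [332.2, 163.4], [302.9, 167.9]]
```

```bash
python3 -c "
from plant import env
print(env.finish_job())"
```

```text
the job is handed in; nothing more can be done
None
```

The job is handed in: the lid stands open at about 1.4 rad and the pack sits upright on the green pad, centred within about 4 mm; the meter has not moved and I saw nothing else disturbed, though the first try at the lip slipped off and had to be repeated.

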